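# Refit the grounds container and start the coffee grinder

### The arm

A 7-joint arm with a two-finger parallel gripper is mounted at the origin on a cart in front of the work surface, level with it; the furniture and walls round the work are solid. World frame = base frame: x ahead of the robot, y to its left, z up, the work surface at z = 0. Lengths are in m, angles in rad, forces in N, time in s.
With the tool pointing down it reaches from about 0.4 to 0.85 m from the base axis. Payload 10.4 kg.
Tool frame: the origin (TCP) lies at the very end of the fingers, on their centre line; the grasp point (between the pads) lies 19 mm behind it; z points along the fingers, y is the line along which they close (so a half turn about z gives the same grasp; the last joint's range is limited). The gripper opens to 85 mm and grips with 20 to 120 N. Pads are 22 mm wide; open, the fingers measure 114 mm over their backs; the gripper's body (76 mm by 85 mm) begins 54 mm behind the grasp point. The pads swing forward as they close: fully open they stand 13 mm farther back than shut.
Start: joints at [1.251, 0.332, -0.065, 1.46, 0.022, 1.35, -0.088], TCP at [0.183, -0.598, 0.231] pointing down, gripper open.
Joint ranges: [-2.6, 2.6], [-0.5, 2.12], [-1.47, 1.34], [0.16, 2.42], [-1.27, 4.41], [0.06, 2.06], [-2.6, 2.6]. Speed limits (rad/s): [2.22, 2.22, 2.79, 2.79, 3.14, 3.14, 3.14].

### API

Orientations are given as a unit quaternion [x, y, z, w].
In Python, from workcell import * gives the robot as it stands. The module is installed in compiled form; this text tells all that it offers.
- The arm moves only by the tool carry_out, never from a script. Its argument "motion" is a list of rows, each an object with "xyz": the shift along the tool's x, y, z in m, a list of three; "angular": the turn, a rotation vector about the tool's x, y, z in degrees, a list of three. A call has 1 to 12 rows; each row is the pose to reach, as a shift and turn from the pose commanded when the call began, along the tool's axes at that moment; what a row does not reach only later rows make up. A row lasts 1/10 s, in which the tool goes at most 50 mm and 8.59 degrees, less where a joint would pass 70% of its speed; a pose out of reach is approached as far as the arm can. A call with a gripper value outside its range is refused whole. "hand" is the opening, from 0 (shut) to 1 (fully open), set as the call begins (left out, the last holds). The fingers move at their own pace and stop on an object; "grip_force" is the grip in N (left out, the last holds). Time passes only in rows, so rows that repeat a pose let the fingers close. It gives the time, the measured TCP pose, the force, the opening and the grip force at its end, in the units of the state.
- get_obs(): the state, without advancing time (a new reading comes with each control period).
- camera(name): name is "scene" or "top" or "wrist"; returns a dict with "img" (420x560x3 uint8, red, green, blue), "fx", "fy", "cx", "cy" (pixels), "extrinsics" (4x4, takes a point from camera to world coordinates). Camera axes: x right, y up, looking along -z (the intrinsics and any distortion apply to the point x, -y, -z); pixel columns grow to the right and rows downward; lengths in m; the calibration is good to about 2 mm. A picture is of the moment at which its call begins. There is no depth.
- hand_in(): hands the job in; it is judged then, once.
The state is a dict: "clock": time; "joint_pos": joint angles; "joint_velocities": joint speeds; "tau": joint torques, N m; "position": TCP position; "ee_rot": TCP orientation; "ft_force": force on the tool from outside, world axes, zero at the start; "torque": the same for the moment, N m; "grip_width": opening from 0.0 (shut) to 1.0 (fully open); "grasp_force": force on a finger pad.
Only numpy, scipy, OpenCV 4.12 (cv2) and the standard library are available. Lean on these libraries where they do the work, as an engineer would, in place of code of your own. Each camera call takes 0.05 s, during which the arm holds its last target. There are 200 camera calls.

### The job

Get the coffee grinder going: take the empty grounds container and slide it into the bay in the front of the grinder until its front panel is fully home against the housing. Only then press the start button on the ledge all the way down and let it spring back up. Leave the other things on the worktop where they are.

Things in the scene. Friction and masses are not known exactly. Their poses are not given: they have to be found in the camera images.
- grinder: Black coffee grinder, 206 x 126 x 244 mm (x, y, z), fixed. Origin: centre of its underside on the worktop; z up, front faces its own -x. Front face at x = -100 mm. Ledge with the start button: top at z = 124, x -100 to -4; behind it shoulder and clear bean hopper rise to z = 244. With the container home, its origin is at x = -58, y = 0, z = 8 mm here and both frames are parallel.
- bay_mouth (a point): Centre of the front edge of the bay's floor (grinder frame x = -100, y = 0, z = 8 mm); axes as the grinder's, the bay runs to +x. Bay: 70 mm wide (y -35 to +35), 80 mm high, 88 mm deep, floor 8 mm above the worktop; over the first 16 mm slanted grey strips widen the mouth to about 77 mm.
- container: Grounds container, about 80 g: clear open-topped bin 84 x 66 x 70 mm (x, y, z). At its -x end a black front panel 90 wide x 74 high x 6 mm (x -48 to -42, z 2 to 76), wider than the bay, so it stops on its front face. Origin: centre of the bin's underside; z up, +x end (underside bevelled up 6 mm over the last 13) goes in first. Starts upright on the worktop.
- grip (a point): Middle of the container's grip: an upright black plate with a steel strip on top, 14 mm thick (y), 56 mm long (x), 44 mm high. In the container's frame: this point x = -79, y = 0, z = 50 mm; plate x -104 to -48, z 28 to 72. Axes as the container's.
- start (a joint): Travel of the start button, m: 0 = up (released), 0.007 = fully down; it springs back. About 5 N presses it fully down.
- start_top (a point): Centre of the top face of the orange start button, 34 mm across, in a steel ring on the grinder's ledge (grinder frame x = -60, y = 0 mm); pressed straight down.
- mug: Cream mug with a green band, 84 mm across without the handle, 91 mm high; origin: centre of its underside. Leave it alone.
- spoon: Steel teaspoon lying on the worktop, 130 x 27 x 11 mm, long along its x. Leave it alone.
- jar: Jar with a dark lid and grey contents, 84 mm across, 165 mm high; origin: centre of its underside. Leave it alone.
Not all that is in view belongs to the job. Leave any red look-alike of the container alone.

How it is judged:
On the way, in this order (a step that is already met when the one before it is completed fails the run):
1. the grounds container is fully home in the bay (x of container in the frame of grinder between -0.061 and -0.055 m and y of container in the frame of grinder between -0.005 and 0.005 m and z of container in the frame of grinder below 0.013 m and angle between the x axis of container and the x axis of grinder, either way round below 0.06 rad), for 0.2 s.
2. the start button is pressed fully down with the container home (value of joint start above 0.006 m and x of container in the frame of grinder above -0.062 m), for 0.05 s.
At the end, for the whole second after the job is handed in: The container stands upright and at rest on the bay's floor, square in the bay, its front panel within 3 mm of the grinder's front face, and the start button is back up (within 1.5 mm) (value of joint start below 0.0015 m and x of container in the frame of grinder between -0.061 and -0.055 m and y of container in the frame of grinder between -0.005 and 0.005 m and z of container in the frame of grinder below 0.011 m and angle between the x axis of container and the x axis of grinder, either way round below 0.06 rad and angle between container's own z axis and vertical below 0.06 rad and linear speed of container below 0.01 m/s); the robot touches nothing.
It fails at once if the start button is pressed (more than 3 mm) while the container is not home (more than 6 mm out) (value of joint start above 0.003 m and (x of container in the frame of grinder below -0.064 m or x of container in the frame of grinder above -0.052 m or distance between container and bay_mouth above 0.06 m)).
It fails at once if the mug, teaspoon or jar is moved more than 30 mm or tipped over (distance of any of mug, spoon, jar from where it was at the start of the episode above 0.03 m or angle between any of mug, jar's own z axis and vertical above 0.5 rad).
It also fails if it takes over 61 s, if anything falls off the work surface, if the arm or the gripper's body presses on something with over 40 N, if the wrist force passes 120 N, or if a joint passes its speed limit or range.

## Working session

There is one attempt and no reset: what is moved stays moved. The work goes in short steps, Python scripts to look and compute and a tool call to move; the robot and the scene stay as the last step left them, time stands still between calls to the robot, and variables do not carry over. Pictures are saved under pics/ and viewed, at most 10 in all, crops included, and the job is handed in when it is done.

Besides the shell and the picture viewer there is one more tool, called after "Emit:" in YAML: its name, and indented under it one key for each argument. carry_out: Moves the arm, as the interface text tells. Its arguments: {"type":"object","properties":{"motion":{"type":"array"},"hand":{"type":"number"},"grip_force":{"type":"number"}},"required":["motion"]}

```bash
mkdir -p pics; cat > h.py <<'E'
from workcell import *
import numpy as np, cv2
from scipy.spatial.transform import Rotation as R
def ray(c,u,v):
    T=np.array(c["extrinsics"]);d=np.array([(u-c["cx"])/c["fx"],-(v-c["cy"])/c["fy"],-1.])
    d=T[:3,:3]@d;return T[:3,3],d/np.linalg.norm(d)
def onz(c,u,v,z):
    o,d=ray(c,u,v);return o+d*(z-o[2])/d[2]
def proj(c,p):
    T=np.array(c["extrinsics"]);q=T[:3,:3].T@(np.array(p)-T[:3,3]);return c["cx"]-c["fx"]*q[0]/q[2],c["cy"]+c["fy"]*q[1]/q[2]
def tri(*rs):
    A=np.zeros((3,3));b=np.zeros(3)
    for o,d in rs:
        P=np.eye(3)-np.outer(d,d);A+=P;b+=P@o
    x=np.linalg.solve(A,b);return x,[round(float(np.linalg.norm((np.eye(3)-np.outer(d,d))@(x-o))),4) for o,d in rs]
def save(c,n):cv2.imwrite(n,c["img"][:,:,::-1])
E
python3 - <<'E'
from h import *
import pickle
cs={n:camera(n) for n in("scene","top","wrist")}
pickle.dump(cs,open("c0.pkl","wb"))
for n,c in cs.items():
    save(c,f"pics/{n}0.png");print(n,[k for k in c],c["fx"],c["cx"],c["cy"],np.round(c["extrinsics"],3).tolist())
o=get_obs();print(o)
E
```

```text
scene ['img', 'fx', 'fy', 'cx', 'cy', 'extrinsics'] 395.46515230095827 277.7664247250931 211.77523756689067 [[-0.591, 0.508, -0.627, -0.3], [-0.807, -0.382, 0.451, 0.678], [-0.011, 0.772, 0.636, 1.004], [0.0, 0.0, 0.0, 1.0]]
top ['img', 'fx', 'fy', 'cx', 'cy', 'extrinsics'] 485.07968642951846 273.2396417769463 209.82145993540584 [[-0.021, 0.987, -0.159, 0.339], [-1.0, -0.02, 0.009, 0.062], [0.006, 0.159, 0.987, 1.535], [0.0, 0.0, 0.0, 1.0]]
wrist ['img', 'fx', 'fy', 'cx', 'cy', 'extrinsics'] 345.4288755103691 276.60883558741835 209.91837005374234 [[0.293, 0.917, 0.269, 0.251], [-0.956, 0.281, 0.081, -0.577], [-0.001, -0.281, 0.96, 0.372], [0.0, 0.0, 0.0, 1.0]]
{'clock': 0.15, 'joint_pos': array([ 1.251446  ,  0.33268189, -0.06470609,  1.46075621,  0.02165348,
        1.3498938 , -0.08853851]), 'joint_velocities': array([ 0.00019211, -0.00157584, -0.00084382, -0.0027721 ,  0.0005156 ,
        0.00064411, -0.00023021]), 'tau': array([ 1.12926456e-03, -6.25822878e+01,  4.93526808e-02, -3.91851175e+01,
        1.62991643e-02,  7.43179873e-03, -3.19765138e-05]), 'position': array([ 0.18266221, -0.59741512,  0.23072299]), 'ee_rot': array([ 9.89012741e-01,  1.47829385e-01, -1.24211332e-04, -5.06395298e-04]), 'ft_force': array([-0.62144631,  0.87988045, -0.38526968]), 'torque': array([-0.02264446, -0.03598516, -0.01716583]), 'grasp_force': 0.0, 'grip_width': 1.0020516773964288}
```

View pics/scene0.png

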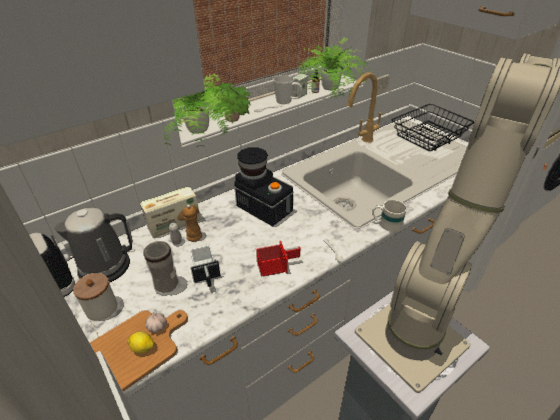

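View pics/top0.png

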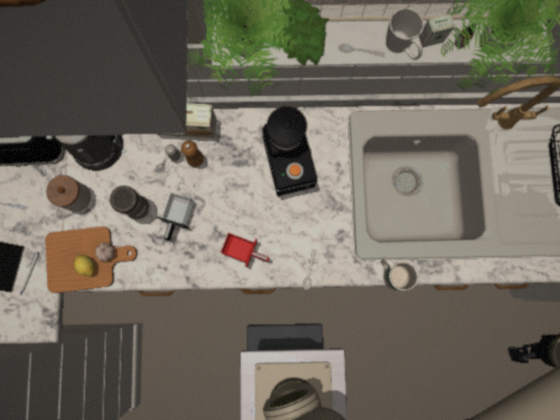

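The scene picture shows two candidates. One is a clear bin with a black panel and grip at scene (205,268) / top (175,215). The other is a red look-alike at scene (272,258) / top (240,250). The clear and black one fits the description. The grinder is at top (290,150), with its orange button at top (295,171) and scene (275,188). I'll confirm with an enlarged crop.

```bash
python3 - <<'E'
from h import *
import pickle
cs=pickle.load(open("c0.pkl","rb"))
def cr(n,u,v,w=80,h=60):return cv2.resize(cs[n]["img"][v:v+h,u:u+w,::-1],(400,300),interpolation=cv2.INTER_CUBIC)
a=np.vstack([np.hstack([cr("top",140,185),cr("scene",165,240)]),np.hstack([cr("top",250,140),cr("scene",228,165)])])
cv2.imwrite("pics/crop1.png",a)
E
```

```text
(no output)
```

View pics/crop1.png

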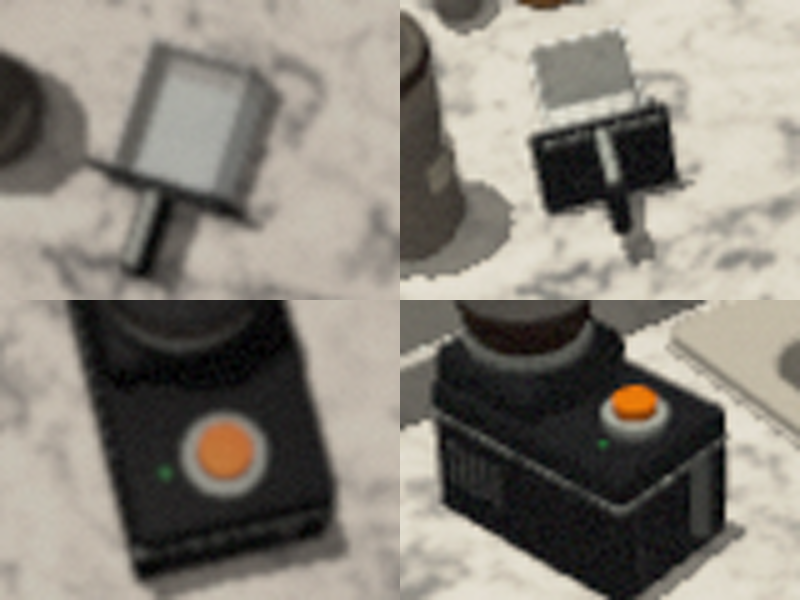

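Confirmed: the clear bin with the black panel and steel-topped grip (top row) is the container. The bottom row shows the grinder ledge and the orange button. The jar stands beside the container's +y side. Next I triangulate.

```bash
python3 - <<'E'
from h import *
import pickle
cs=pickle.load(open("c0.pkl","rb"));t,s=cs["top"],cs["scene"]
np.set_printoptions(precision=4,suppress=True)
for n,a,b in [("panelL",(157.6,217),(191,267.6)),("panelR",(190,228.6),(218,260.4)),("gripfar",(171.6,223.4),(205,265.6)),("gripnear",(166.6,238),(207.4,276)),("button",(294.8,170),(275,185.4))]:
    print(n,*tri(ray(t,*a),ray(s,*b)))
for n,p,z in [("panL",(157.6,217),.076),("panR",(190,228.6),.076),("gfar",(171.6,223.4),.072),("gnear",(166.6,238),.072),("ledgeL",(276.6,190),.124),("ledgeR",(316.6,183),.124),("btn",(294.8,170),.13),("jar",(124,200),.165),("red",(240,250),.05),("ledge R back",(308,143),.124),("mug",(401,276),.09)]:
    print(n,onz(t,*p,z))
E
```

```text
panelL [0.5597 0.4015 0.0718] [0.0005, 0.0005]
panelR [0.5278 0.3106 0.0727] [0.0101, 0.0101]
gripfar [0.5403 0.3603 0.0709] [0.0021, 0.0021]
gripnear [0.4962 0.375  0.0714] [0.0025, 0.0025]
button [ 0.681  -0.0166  0.1421] [0.0002, 0.0002]
panL [0.5588 0.4001 0.076 ]
panR [0.5214 0.3017 0.076 ]
gfar [0.5389 0.3583 0.072 ]
gnear [0.4947 0.3728 0.072 ]
ledgeL [0.6255 0.038  0.124 ]
ledgeR [ 0.6444 -0.0815  0.124 ]
btn [ 0.6839 -0.0174  0.13  ]
jar [0.5965 0.4765 0.165 ]
red [0.4556 0.1527 0.05  ]
ledge R back [ 0.7681 -0.0599  0.124 ]
mug [ 0.3659 -0.3248  0.09  ]
```

Emit:
carry_out:
  motion:
    - {"xyz": [0.04,-0.017,-0.03],"angular": [0,0,-8]}
    - {"xyz": [0.08,-0.034,-0.06],"angular": [0,0,-16]}
    - {"xyz": [0.12,-0.05,-0.1],"angular": [0,0,-24]}
    - {"xyz": [0.16,-0.067,-0.1],"angular": [0,0,-32]}
    - {"xyz": [0.2,-0.084,-0.1],"angular": [0,0,-40]}
    - {"xyz": [0.24,-0.1,-0.1],"angular": [0,0,-48]}
    - {"xyz": [0.28,-0.117,-0.1],"angular": [0,0,-56]}
    - {"xyz": [0.32,-0.134,-0.1],"angular": [0,0,-64]}
    - {"xyz": [0.356,-0.149,-0.1],"angular": [0,0,-72]}
    - {"xyz": [0.356,-0.149,-0.1],"angular": [0,0,-80]}
    - {"xyz": [0.356,-0.149,-0.1],"angular": [0,0,-80]}
  hand: 0.6

```text
clock: 1.25
position: [0.4803, -0.3501, 0.3309]
ee_rot: [0.661, 0.75, 0.0, -0.0]
ft_force: [-0.9, 0.2, 0.1]
grip_width: 0.599
grasp_force: 0.0
```

```bash
cat >> h.py <<'E'
def rel(p,yaw,down=True):
    "shift and turn in tool axes to tool-down pose, tool x at yaw deg"
    o=get_obs();A=R.from_quat(o["ee_rot"]);B=R.from_euler("z",yaw,degrees=True)*R.from_euler("x",180,degrees=True)
    print("at",np.round(o["position"],4),"t",round(o["clock"],2),"yaw",np.round(np.degrees(np.arctan2(*A.as_matrix()[[1,0],0])),2),"xyz",np.round(A.inv().apply(np.array(p)-o["position"]),4),"ang",np.round((A.inv()*B).as_rotvec(degrees=True),2),"F",np.round(o["ft_force"],1),"w",round(o["grip_width"],3))
E
python3 - <<'E'
from h import *
rel([.52,0.0,.33],160)
E
```

```text
at [ 0.4803 -0.3501  0.3309] t 1.25 yaw 97.27 xyz [0.3423 0.0837 0.0011] ang [-0.000e+00 -4.000e-02 -6.273e+01] F [-0.9  0.2  0.1] w 0.599
```

Emit:
carry_out:
  motion:
    - {"xyz": [0.03,0.006,0],"angular": [0,0,-8]}
    - {"xyz": [0.06,0.012,0],"angular": [0,0,-16]}
    - {"xyz": [0.09,0.018,0],"angular": [0,0,-24]}
    - {"xyz": [0.12,0.024,0],"angular": [0,0,-32]}
    - {"xyz": [0.15,0.03,0],"angular": [0,0,-40]}
    - {"xyz": [0.18,0.035,0],"angular": [0,0,-48]}
    - {"xyz": [0.21,0.04,0],"angular": [0,0,-56]}
    - {"xyz": [0.24,0.046,0],"angular": [0,0,-64]}
    - {"xyz": [0.27,0.052,0],"angular": [0,0,-72]}
    - {"xyz": [0.3,0.058,0],"angular": [0,0,-80]}
    - {"xyz": [0.315,0.06,0],"angular": [0,0,-88]}
    - {"xyz": [0.315,0.06,0],"angular": [0,0,-92]}

```text
clock: 2.45
position: [0.5005, -0.0295, 0.3315]
ee_rot: [-0.08, 0.997, -0.0, 0.0]
ft_force: [-0.5, -0.5, -0.1]
grip_width: 0.598
grasp_force: 0.0
```

```bash
python3 - <<'E'
from h import *
import pickle
rel([.46,0.36,.31],160)
c=camera("wrist");pickle.dump(c,open("c1.pkl","wb"));save(c,"pics/w1.png")
print(np.round(get_obs()["joint_pos"],2))
E
```

```text
at [ 0.5005 -0.0295  0.3315] t 2.45 yaw -170.85 xyz [-0.0219  0.391   0.0214] ang [-1.000e-02  2.000e-02  2.915e+01] F [-0.5 -0.5 -0.1] w 0.598
[ 0.72  0.08 -0.78  1.58  0.05  1.51  1.67]
```

View pics/w1.png

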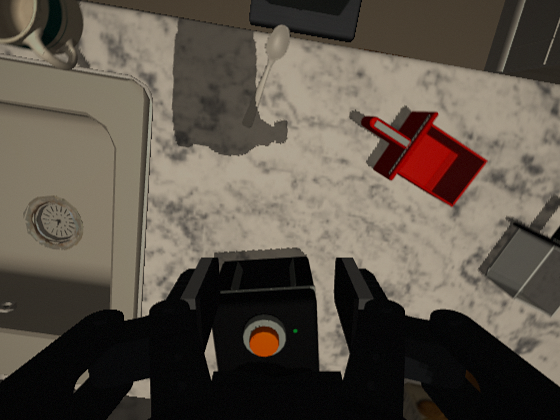

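The picture shows the grinder below, between the fingers: button at (264,340), ledge front edge about (217–313,290), mouth above it. The red decoy is at (430,155) and the bin at (525,260). Next I measure the button by orange centroid and enlarge the front edge.

```bash
python3 - <<'E'
from h import *
import pickle
np.set_printoptions(precision=4,suppress=True)
cs=pickle.load(open("c0.pkl","rb"));w=pickle.load(open("c1.pkl","rb"))
def org(c,box):
    u0,v0,u1,v1=box;h=cv2.cvtColor(c["img"][v0:v1,u0:u1],cv2.COLOR_RGB2HSV)
    m=(h[...,0]<20)&(h[...,1]>150)&(h[...,2]>130);y,x=np.nonzero(m);print(m.sum());return x.mean()+u0,y.mean()+v0
a=org(cs["top"],(280,155,312,185));b=org(cs["scene"],(262,175,290,200));d=org(w,(235,318,292,365))
print(a,b,d)
print(tri(ray(cs["top"],*a),ray(cs["scene"],*b),ray(w,*d)),tri(ray(cs["top"],*a),ray(w,*d)))
print(onz(w,*d,.132),onz(cs["top"],*a,.132))
i=w["img"][235:335,205:325,::-1];i=cv2.resize(i,None,fx=6,fy=6,interpolation=cv2.INTER_CUBIC)
cv2.imwrite("pics/w1c.png",np.clip(i.astype(float)*2.2,0,255).astype(np.uint8))
E
```

```text
78
46
549
(np.float64(294.61538461538464), np.float64(169.87179487179486)) (np.float64(274.2826086956522), np.float64(184.80434782608697)) (np.float64(263.6903460837887), np.float64(343.8123861566485))
(array([ 0.6815, -0.0152,  0.1447]), [0.0012, 0.0015, 0.0004]) (array([ 0.6803, -0.0157,  0.1458]), [0.0002, 0.0002])
[ 0.6908 -0.0144  0.132 ] [ 0.6838 -0.0167  0.132 ]
```

View pics/w1c.png

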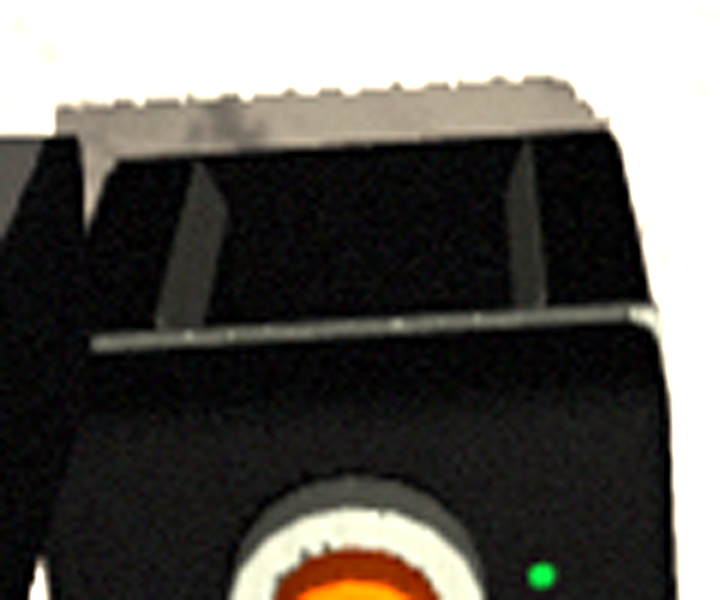

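The crop shows the front face foot from (223,262) to (307,257), the grey mouth strips' outer feet at (237.5,262) and (293,258), and the silver ledge edge from (220,292.5) to (314,287.5).

```bash
python3 - <<'E'
from h import *
import pickle
np.set_printoptions(precision=4,suppress=True)
w=pickle.load(open("c1.pkl","rb"));cs=pickle.load(open("c0.pkl","rb"))
def f(u,v,z):return onz(w,205+u/6,235+v/6,z)
for n,a,b,za in [("foot",(110,160),(612,130),0),("stripsbot",(195,165),(528,142),.008),("stripstop",(157,328),(545,304),.088),("silver",(92,345),(657,314),.12)]:
    L=f(*a,za);Rr=f(*b,za);d=L-Rr  # which side
    m=(L+Rr)/2;ya=np.degrees(np.arctan2(d[1],d[0]));print(n,L,Rr,"w",np.linalg.norm(d),"mid",m,"dir",ya)
E
```

```text
foot [ 0.6588 -0.085   0.    ] [0.631  0.0368 0.    ] w 0.12498943900202293 mid [ 0.6449 -0.0241  0.    ] dir -77.1198494604504
stripsbot [ 0.653  -0.0636  0.008 ] [0.6339 0.0159 0.008 ] w 0.08167740426176406 mid [ 0.6435 -0.0238  0.008 ] dir -76.53795717762819
stripstop [ 0.6525 -0.0628  0.088 ] [0.6342 0.0158 0.088 ] w 0.08070871722792003 mid [ 0.6433 -0.0235  0.088 ] dir -76.88868510013833
silver [ 0.6395 -0.0728  0.12  ] [0.6159 0.0325 0.12  ] w 0.10789956145321561 mid [ 0.6277 -0.0202  0.12  ] dir -77.3248242063473
```

Emit:
carry_out:
  motion:
    - {"xyz": [0,0.04,0],"angular": [0,0,3]}
    - {"xyz": [0,0.08,0],"angular": [0,0,6]}
    - {"xyz": [-0.005,0.12,0],"angular": [0,0,9]}
    - {"xyz": [-0.01,0.16,0],"angular": [0,0,12]}
    - {"xyz": [-0.015,0.2,0],"angular": [0,0,15]}
    - {"xyz": [-0.02,0.24,0],"angular": [0,0,18]}
    - {"xyz": [-0.022,0.28,0],"angular": [0,0,21]}
    - {"xyz": [-0.022,0.32,0.01],"angular": [0,0,24]}
    - {"xyz": [-0.022,0.36,0.02],"angular": [0,0,27]}
    - {"xyz": [-0.022,0.39,0.02],"angular": [0,0,29]}
    - {"xyz": [-0.022,0.39,0.02],"angular": [0,0,29]}

```text
clock: 3.6
position: [0.4598, 0.3605, 0.3104]
ee_rot: [0.175, 0.985, 0.0, -0.001]
ft_force: [-0.6, 0.2, 0.0]
grip_width: 0.597
grasp_force: 0.0
```

```bash
python3 - <<'E'
from h import *
import pickle
rel([.51,0.37,.15],160)
c=camera("wrist");pickle.dump(c,open("c2.pkl","wb"));save(c,"pics/w2.png")
E
```

```text
at [0.4598 0.3605 0.3104] t 3.6 yaw 159.87 xyz [-0.0442  0.0262  0.1603] ang [-0.   -0.12 -0.13] F [-0.6  0.2  0. ] w 0.597
```

View pics/w2.png

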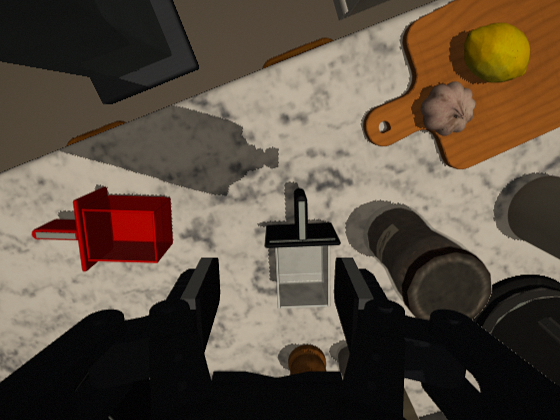

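The picture shows the container at (302,265), with grip strip from (299,190) to (303,238) and panel from (265,235) to (340,235). The red decoy is on the left, and the jar is at (430,270).

```bash
python3 - <<'E'
from h import *
import pickle
w=pickle.load(open("c2.pkl","rb"))
i=w["img"][180:255,255:355,::-1];i=cv2.resize(i,None,fx=8,fy=8,interpolation=cv2.INTER_CUBIC)
cv2.imwrite("pics/w2c.png",np.clip(i.astype(float)*1.5,0,255).astype(np.uint8))
E
```

```text
(no output)
```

View pics/w2c.png

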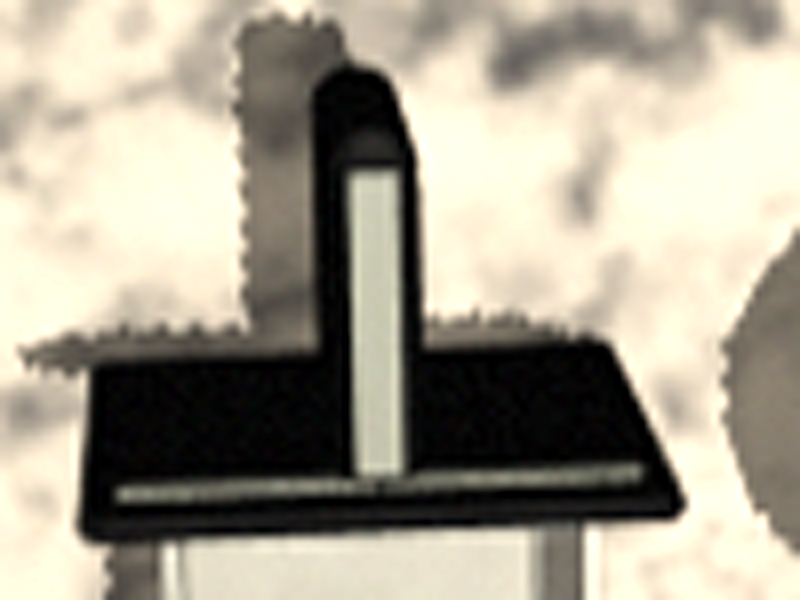

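The crop shows the grip strip centre line from (373,170) to (382,473), the panel's top back edge from (82,535) to (685,515), and its foot from (92,362) to (605,343), all in crop pixels at x8.

```bash
python3 - <<'E'
from h import *
import pickle
np.set_printoptions(precision=4,suppress=True)
w=pickle.load(open("c2.pkl","rb"));t=pickle.load(open("c0.pkl","rb"))["top"]
q=lambda u,v:(255+u/8,180+v/8)
f=lambda u,v,z:onz(w,*q(u,v),z)
a,b=f(373,170,.072),f(382,473,.072);d=b-a
print("strip",a,b,np.linalg.norm(d),np.degrees(np.arctan2(d[1],d[0])))
for n,p,r,z in[("backtop",(82,535),(685,515),.076),("foot",(92,362),(605,343),.002)]:
    L,M=f(*p,z),f(*r,z);e=L-M;print(n,(L+M)/2,np.linalg.norm(e),np.degrees(np.arctan2(e[1],e[0]))+90,np.degrees(np.arctan2(e[1],e[0])))
print("height check",tri(ray(w,*q(82,535)),ray(t,190,228.6)),tri(ray(w,*q(685,515)),ray(t,157.6,217)),tri(ray(w,*q(373,170)),ray(t,166.6,238)))
E
```

```text
strip [0.4965 0.3768 0.072 ] [0.5405 0.3631 0.072 ] 0.04606636457546494 -17.326052410064147
backtop [0.5466 0.3608 0.076 ] 0.08812316119558664 -18.0786894025278 -108.0786894025278
foot [0.5448 0.3608 0.002 ] 0.08808731192180713 -17.884118541161897 -107.8841185411619
height check (array([0.5315, 0.3105, 0.0577]), [0.0096, 0.0096]) (array([0.5597, 0.4016, 0.0754]), [0.0014, 0.0014]) (array([0.497 , 0.3756, 0.0642]), [0.0019, 0.0019])
```

Emit:
carry_out:
  motion:
    - {"xyz": [-0.0346,0.0283,0.03],"angular": [0,0,-2.1]}
    - {"xyz": [-0.0346,0.0283,0.07],"angular": [0,0,-2.1]}
    - {"xyz": [-0.0346,0.0283,0.11],"angular": [0,0,-2.1]}
    - {"xyz": [-0.0346,0.0283,0.15],"angular": [0,0,-2.1]}
    - {"xyz": [-0.0346,0.0283,0.19],"angular": [0,0,-2.1]}
    - {"xyz": [-0.0346,0.0283,0.22],"angular": [0,0,-2.1]}
    - {"xyz": [-0.0346,0.0283,0.24],"angular": [0,0,-2.1]}
    - {"xyz": [-0.0346,0.0283,0.26],"angular": [0,0,-2.1]}
    - {"xyz": [-0.0346,0.0283,0.274],"angular": [0,0,-2.1]}
    - {"xyz": [-0.0346,0.0283,0.274],"angular": [0,0,-2.1]}

```text
clock: 4.65
position: [0.504, 0.3698, 0.0354]
ee_rot: [0.157, 0.988, -0.001, -0.001]
ft_force: [-0.3, -0.0, 0.7]
grip_width: 0.601
grasp_force: 0.0
```

Emit:
carry_out:
  motion:
    - {"xyz": [0,0,0],"angular": [0,0,0]}
    - {"xyz": [0,0,0],"angular": [0,0,0]}
    - {"xyz": [0,0,0],"angular": [0,0,0]}
    - {"xyz": [0,0,0],"angular": [0,0,0]}
    - {"xyz": [0,0,0],"angular": [0,0,0]}
    - {"xyz": [0,0,0],"angular": [0,0,0]}
    - {"xyz": [0,0,0],"angular": [0,0,0]}
    - {"xyz": [0,0,0],"angular": [0,0,0]}
  hand: 0
  grip_force: 40

```text
clock: 5.45
position: [0.5042, 0.3727, 0.0383]
ee_rot: [0.156, 0.988, 0.0, 0.001]
ft_force: [-1.9, -0.8, 6.5]
grip_width: 0.153
grasp_force: 40.5
```

```bash
python3 - <<'E'
from h import *
import pickle
rel([.502,0.3752,.036],162)
c=camera("wrist");save(c,"pics/w3.png");pickle.dump(c,open("c3.pkl","wb"))
E
```

```text
at [0.5042 0.3727 0.0383] t 5.45 yaw 162.1 xyz [0.0029 0.0017 0.0023] ang [0.06 0.07 0.1 ] F [-1.9 -0.8  6.5] w 0.153
```

View pics/w3.png

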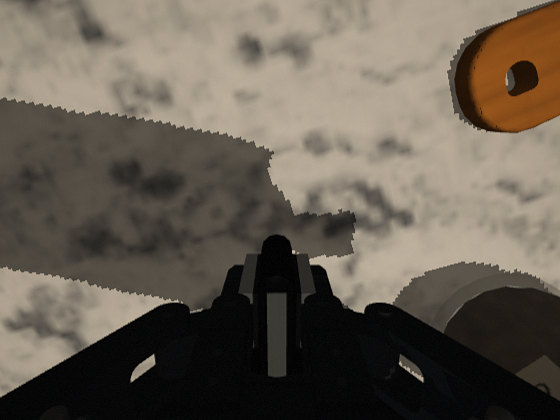

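The grip holds at 13 mm, which fits the 14 mm plate. Next I lift and carry the container to the front of the bay.

Emit:
carry_out:
  motion:
    - {"xyz": [0,0,-0.02],"angular": [0,0,0]}
    - {"xyz": [0,0,-0.05],"angular": [0,0,0]}
    - {"xyz": [0,0,-0.09],"angular": [0,0,0]}
    - {"xyz": [0,0,-0.12],"angular": [0,0,0]}
    - {"xyz": [-0.01,-0.035,-0.12],"angular": [0,0,0]}
    - {"xyz": [-0.02,-0.07,-0.12],"angular": [0,0,0]}
    - {"xyz": [-0.03,-0.105,-0.12],"angular": [0,0,-3]}
    - {"xyz": [-0.04,-0.14,-0.12],"angular": [0,0,-6]}
    - {"xyz": [-0.05,-0.175,-0.12],"angular": [0,0,-9]}
    - {"xyz": [-0.06,-0.21,-0.12],"angular": [0,0,-12]}
    - {"xyz": [-0.07,-0.245,-0.12],"angular": [0,0,-15]}
    - {"xyz": [-0.07,-0.245,-0.12],"angular": [0,0,-15]}

```text
clock: 6.7
position: [0.4953, 0.1116, 0.1568]
ee_rot: [0.028, 1.0, -0.002, -0.0]
ft_force: [0.8, 0.1, -1.8]
grip_width: 0.159
grasp_force: 39.6
```

```bash
python3 - <<'E'
from h import *
rel([.489,-0.06,.15],193)
E
```

```text
at [0.4953 0.1116 0.1568] t 6.7 yaw 176.77 xyz [-0.0034 -0.1717  0.0073] ang [ -0.18  -0.06 -16.23] F [ 0.8  0.1 -1.8] w 0.159
```

Emit:
carry_out:
  motion:
    - {"xyz": [0.005,-0.035,0],"angular": [0,0,-3]}
    - {"xyz": [0.005,-0.07,0],"angular": [0,0,-6]}
    - {"xyz": [0.004,-0.105,0],"angular": [0,0,-9]}
    - {"xyz": [0.003,-0.14,0],"angular": [0,0,-12]}
    - {"xyz": [0.002,-0.1717,0.01],"angular": [0,0,-16.2]}
    - {"xyz": [0.002,-0.1717,0.04],"angular": [0,0,-16.2]}
    - {"xyz": [0.002,-0.1717,0.06],"angular": [0,0,-16.2]}
    - {"xyz": [0.002,-0.1717,0.06],"angular": [0,0,-16.2]}

```text
clock: 7.5
position: [0.4826, -0.0532, 0.0952]
ee_rot: [-0.116, 0.993, 0.001, -0.002]
ft_force: [1.0, -0.4, -1.2]
grip_width: 0.159
grasp_force: 39.5
```

```bash
python3 - <<'E'
from h import *
import pickle
rel([.489,-0.06,.051],193)
cs={n:camera(n) for n in("top","scene")};pickle.dump(cs,open("c4.pkl","wb"))
a=cv2.resize(cs["top"]["img"][150:240,240:345,::-1],(400,343),interpolation=cv2.INTER_CUBIC)
b=cv2.resize(cs["scene"]["img"][165:255,225:330,::-1],(400,343),interpolation=cv2.INTER_CUBIC)
cv2.imwrite("pics/c4.png",np.clip(np.hstack([a,b])*1.4,0,255).astype(np.uint8))
E
```

```text
at [ 0.4826 -0.0532  0.0952] t 7.5 yaw -166.69 xyz [-0.0048 -0.0082  0.0441] ang [ 0.12 -0.21  0.31] F [ 1.  -0.4 -1.2] w 0.159
```

View pics/c4.png

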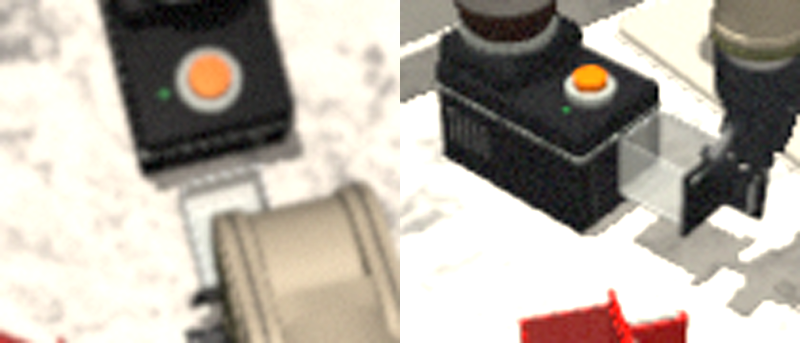

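The picture shows the bin level in front of the mouth and roughly square to it, still a few mm to +y. Next I correct sideways and lower it.

Emit:
carry_out:
  motion:
    - {"xyz": [0,-0.008,0.02],"angular": [0,0,0.3]}
    - {"xyz": [0,-0.008,0.046],"angular": [0,0,0.3]}
    - {"xyz": [0,-0.008,0.046],"angular": [0,0,0.3]}
    - {"xyz": [0,-0.008,0.046],"angular": [0,0,0.3]}
    - {"xyz": [0,-0.008,0.046],"angular": [0,0,0.3]}

```text
clock: 8.1
position: [0.4873, -0.0613, 0.0531]
ee_rot: [-0.113, 0.994, -0.0, 0.001]
ft_force: [-0.2, 0.7, 0.3]
grip_width: 0.158
grasp_force: 39.5
```

```bash
cat >> h.py <<'E'
F0=np.array([.644,-.024]);D=np.array([np.cos(np.radians(13)),np.sin(np.radians(13))]);N=np.array([-D[1],D[0]])
def gr(p):return np.round([(p[:2]-F0)@D-.1,(p[:2]-F0)@N],4)
E
python3 - <<'E'
from h import *
import pickle
rel([.6,-.034,.049],193);print("tcp in grinder",gr(get_obs()["position"]))
t=pickle.load(open("c4.pkl","rb"))["top"]
print("bin front then",gr(onz(t,299,196.7,.127)), "tcp then",gr(np.array([.4826,-.0532])))
E
```

```text
at [ 0.4873 -0.0613  0.0531] t 8.1 yaw -166.97 xyz [-0.1159  0.0012  0.0043] ang [-0.06  0.12  0.03] F [-0.2  0.7  0.3] w 0.158
tcp in grinder [-0.2611 -0.0011]
bin front then [-0.1404  0.0055] tcp then [-0.2638  0.0079]
```

Emit:
carry_out:
  motion:
    - {"xyz": [-0.01,0.001,0.003],"angular": [0,0,0]}
    - {"xyz": [-0.02,0.001,0.003],"angular": [0,0,0]}
    - {"xyz": [-0.03,0.001,0.003],"angular": [0,0,0]}
    - {"xyz": [-0.04,0.001,0.003],"angular": [0,0,0]}
    - {"xyz": [-0.05,0.001,0.003],"angular": [0,0,0]}
    - {"xyz": [-0.06,0.001,0.003],"angular": [0,0,0]}
    - {"xyz": [-0.07,0.001,0.003],"angular": [0,0,0]}
    - {"xyz": [-0.07,0.001,0.003],"angular": [0,0,0]}

```text
clock: 8.9
position: [0.5554, -0.0441, 0.0484]
ee_rot: [-0.114, 0.994, 0.0, 0.0]
ft_force: [-0.5, 0.7, -1.1]
grip_width: 0.159
grasp_force: 39.6
```

```bash
python3 - <<'E'
from h import *
rel([.6,-.034,.049],193);print("tcp in grinder",gr(get_obs()["position"]))
E
```

```text
at [ 0.5554 -0.0441  0.0484] t 8.9 yaw -166.96 xyz [-0.0457 -0.0002 -0.0006] ang [0.03 0.05 0.04] F [-0.5  0.7 -1.1] w 0.159
tcp in grinder [-0.1908  0.0003]
```

Emit:
carry_out:
  motion:
    - {"xyz": [-0.01,0,0],"angular": [0,0,0]}
    - {"xyz": [-0.02,0,0],"angular": [0,0,0]}
    - {"xyz": [-0.028,0,0],"angular": [0,0,0]}
    - {"xyz": [-0.034,0,0],"angular": [0,0,0]}
    - {"xyz": [-0.038,0,0],"angular": [0,0,0]}
    - {"xyz": [-0.038,0,0],"angular": [0,0,0]}

```text
clock: 9.5
position: [0.5916, -0.036, 0.0483]
ee_rot: [-0.113, 0.994, 0.0, 0.0]
ft_force: [-0.4, 0.2, -0.8]
grip_width: 0.155
grasp_force: 39.6
```

```bash
python3 - <<'E'
from h import *
rel([.6,-.034,.049],193);print("tcp in grinder",gr(get_obs()["position"]))
E
```

```text
at [ 0.5916 -0.036   0.0483] t 9.5 yaw -166.98 xyz [-0.0086  0.     -0.0007] ang [0.01 0.01 0.02] F [-0.4  0.2 -0.8] w 0.155
tcp in grinder [-1.538e-01  1.000e-04]
```

Emit:
carry_out:
  motion:
    - {"xyz": [-0.002,0,0],"angular": [0,0,0]}
    - {"xyz": [-0.004,0,0],"angular": [0,0,0]}
    - {"xyz": [-0.006,0,0.001],"angular": [0,0,0]}
    - {"xyz": [-0.008,0,0.001],"angular": [0,0,0]}
    - {"xyz": [-0.008,0,0.001],"angular": [0,0,0]}

```text
clock: 10.0
position: [0.5977, -0.0348, 0.0469]
ee_rot: [-0.113, 0.994, -0.0, -0.002]
ft_force: [-8.0, -2.0, 2.6]
grip_width: 0.157
grasp_force: 40.0
```

```bash
python3 - <<'E'
from h import *
rel([.6,-.034,.049],193);print("tcp in grinder",gr(get_obs()["position"]))
E
```

```text
at [ 0.5977 -0.0348  0.0469] t 10.0 yaw -167.03 xyz [-0.0025  0.0003 -0.0021] ang [-0.   -0.2  -0.03] F [-8.  -2.   2.6] w 0.157
tcp in grinder [-1.476e-01 -1.000e-04]
```

Emit:
carry_out:
  motion:
    - {"xyz": [-0.002,0,0.001],"angular": [0,0,0]}
    - {"xyz": [-0.003,0,0.001],"angular": [0,0,0]}
    - {"xyz": [-0.003,0,0.001],"angular": [0,0,0]}

```text
clock: 10.3
position: [0.5979, -0.0347, 0.0464]
ee_rot: [-0.113, 0.994, -0.001, -0.005]
ft_force: [-26.1, -3.9, 22.5]
grip_width: 0.157
grasp_force: 43.3
```

```bash
python3 - <<'E'
from h import *
import pickle
rel([.6,-.034,.049],193);print("tcp in grinder",gr(get_obs()["position"]))
cs={n:camera(n) for n in("top","scene")};pickle.dump(cs,open("c5.pkl","wb"))
a=cv2.resize(cs["top"]["img"][150:225,250:337,::-1],(400,345),interpolation=cv2.INTER_CUBIC)
b=cv2.resize(cs["scene"]["img"][175:235,250:320,::-1],(400,343),interpolation=cv2.INTER_CUBIC)
cv2.imwrite("pics/c5.png",np.clip(np.hstack([a[:343],b])*1.8,0,255).astype(np.uint8))
E
```

```text
at [ 0.5979 -0.0347  0.0464] t 10.3 yaw -167.04 xyz [-0.0022  0.0002 -0.0026] ang [-0.05 -0.55 -0.04] F [-26.1  -3.9  22.5] w 0.157
tcp in grinder [-1.473e-01 -1.000e-04]
```

View pics/c5.png

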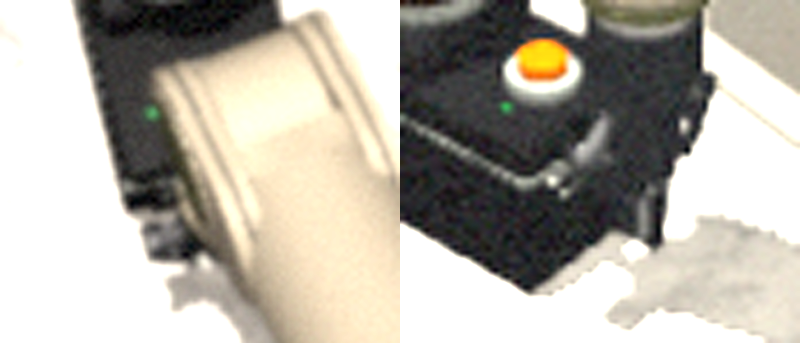

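The container stopped stiffly at the expected place, and the scene crop shows no clear bin left in front of the housing. All 10 pictures are used, so from here I check by numbers. I'll release, back off, and push the grip's end with shut fingers. That makes sure the panel itself seats and that the contact wasn't the gripper on the housing.

Emit:
carry_out:
  motion:
    - {"xyz": [0.003,0,-0.002],"angular": [0,0,0]}
    - {"xyz": [0.003,0,-0.002],"angular": [0,0,0]}
    - {"xyz": [0.003,0,-0.002],"angular": [0,0,0]}

```text
clock: 10.7
position: [0.5979, -0.0346, 0.0481]
ee_rot: [-0.113, 0.994, -0.0, -0.001]
ft_force: [-7.3, -0.3, 4.8]
grip_width: 0.16
grasp_force: 40.6
```

Emit:
carry_out:
  motion:
    - {"xyz": [0,0,0],"angular": [0,0,0]}
    - {"xyz": [0,0,0],"angular": [0,0,0]}
    - {"xyz": [0,0,0],"angular": [0,0,0]}
    - {"xyz": [0,0,0],"angular": [0,0,0]}
    - {"xyz": [0,0,0],"angular": [0,0,0]}
    - {"xyz": [0.02,0,0],"angular": [0,0,0]}
    - {"xyz": [0.04,0,0],"angular": [0,0,0]}
    - {"xyz": [0.06,0,0],"angular": [0,0,0]}
    - {"xyz": [0.07,0,0],"angular": [0,0,0]}
    - {"xyz": [0.07,0,0],"angular": [0,0,0]}
  hand: 0.6

```text
clock: 11.7
position: [0.5302, -0.0509, 0.0484]
ee_rot: [-0.113, 0.994, -0.0, -0.0]
ft_force: [0.6, -0.3, -0.5]
grip_width: 0.6
grasp_force: 0.0
```

Emit:
carry_out:
  motion:
    - {"xyz": [0,0,0],"angular": [0,0,0]}
    - {"xyz": [0,0,0],"angular": [0,0,0]}
    - {"xyz": [0,0,0],"angular": [0,0,0]}
    - {"xyz": [0,0,0],"angular": [0,0,0]}
    - {"xyz": [0,0,0],"angular": [0,0,0]}
    - {"xyz": [0,0,0],"angular": [0,0,0]}
    - {"xyz": [0,0,0],"angular": [0,0,0]}
    - {"xyz": [0,0,0],"angular": [0,0,0]}
  hand: 0

```text
clock: 12.5
position: [0.5308, -0.0503, 0.0483]
ee_rot: [-0.113, 0.994, -0.0, 0.0]
ft_force: [0.6, 0.4, -0.1]
grip_width: 0.001
grasp_force: 0.0
```

```bash
python3 - <<'E'
from h import *
import pickle
rel([.6,-.034,.049],193);print("tcp in grinder",gr(get_obs()["position"]))
c=camera("wrist");pickle.dump(c,open("c6.pkl","wb"))
E
```

```text
at [ 0.5308 -0.0503  0.0483] t 12.5 yaw -167.0 xyz [-0.0711  0.0003 -0.0007] ang [-0.01  0.    0.  ] F [ 0.6  0.4 -0.1] w 0.001
tcp in grinder [-2.162e-01 -1.000e-04]
```

Emit:
carry_out:
  motion:
    - {"xyz": [-0.01,0,0],"angular": [0,0,0]}
    - {"xyz": [-0.02,0,0],"angular": [0,0,0]}
    - {"xyz": [-0.03,0,0],"angular": [0,0,0]}
    - {"xyz": [-0.034,0,0],"angular": [0,0,0]}
    - {"xyz": [-0.036,0,0],"angular": [0,0,0]}
    - {"xyz": [-0.038,0,0],"angular": [0,0,0]}
    - {"xyz": [-0.04,0,0],"angular": [0,0,0]}
    - {"xyz": [-0.042,0,0],"angular": [0,0,0]}
    - {"xyz": [-0.042,0,0],"angular": [0,0,0]}

```text
clock: 13.45
position: [0.5716, -0.041, 0.0482]
ee_rot: [-0.113, 0.994, -0.0, -0.0]
ft_force: [-1.4, -1.0, 0.4]
grip_width: 0.0
grasp_force: 0.5
```

```bash
python3 - <<'E'
from h import *
rel([.6,-.034,.049],193);print("tcp in grinder",gr(get_obs()["position"]))
E
```

```text
at [ 0.5716 -0.041   0.0482] t 13.45 yaw -167.01 xyz [-0.0293  0.0004 -0.0008] ang [-0.01 -0.03 -0.01] F [-1.4 -1.   0.4] w 0.0
tcp in grinder [-0.1744 -0.0002]
```

Emit:
carry_out:
  motion:
    - {"xyz": [-0.001,0,0],"angular": [0,0,0]}
    - {"xyz": [-0.002,0,0],"angular": [0,0,0]}
    - {"xyz": [-0.003,0,0],"angular": [0,0,0]}
    - {"xyz": [-0.003,0,0],"angular": [0,0,0]}

```text
clock: 13.85
position: [0.5717, -0.0409, 0.0481]
ee_rot: [-0.113, 0.994, -0.001, -0.003]
ft_force: [-17.8, -3.9, 13.9]
grip_width: 0.004
grasp_force: 9.1
```

```bash
python3 - <<'E'
from h import *
rel([.6,-.034,.049],193);print("tcp in grinder",gr(get_obs()["position"]))
E
```

```text
at [ 0.5717 -0.0409  0.0481] t 13.85 yaw -167.02 xyz [-0.0292  0.0004 -0.0011] ang [-0.04 -0.4  -0.02] F [-17.8  -3.9  13.9] w 0.004
tcp in grinder [-0.1743 -0.0002]
```

Emit:
carry_out:
  motion:
    - {"xyz": [0.01,0,0],"angular": [0,0,0]}
    - {"xyz": [0.03,0,0],"angular": [0,0,0]}
    - {"xyz": [0.04,0,-0.03],"angular": [0,0,0]}
    - {"xyz": [0.04,0,-0.07],"angular": [0,0,0]}
    - {"xyz": [0.04,0,-0.11],"angular": [0,0,0]}
    - {"xyz": [0.04,0,-0.15],"angular": [0,0,0]}
    - {"xyz": [0.01,0,-0.15],"angular": [0,0,0]}
    - {"xyz": [-0.03,0,-0.15],"angular": [0,0,0]}
    - {"xyz": [-0.07,0,-0.15],"angular": [0,0,0]}
    - {"xyz": [-0.1,0,-0.15],"angular": [0,0,0]}
    - {"xyz": [-0.11,0,-0.15],"angular": [0,0,0]}
    - {"xyz": [-0.11,0,-0.15],"angular": [0,0,0]}

```text
clock: 15.05
position: [0.6825, -0.0142, 0.1976]
ee_rot: [-0.114, 0.993, 0.001, 0.0]
ft_force: [-0.8, 0.5, 0.3]
grip_width: 0.0
grasp_force: 0.0
```

```bash
python3 - <<'E'
from h import *
rel([.682,-.0155,.15],193);print("tcp in grinder",gr(get_obs()["position"]))
# does an image of top still show the container home? bin vs button in wrist
c=camera("wrist")
for n,g in[("gripend",(-.162,0,.08)),("panel top mid",(-.106,0,.084)),("panelL",(-.106,.045,.084)),("panelR",(-.106,-.045,.084))]:
    p=[*(F0+D*(g[0]+.1)+N*g[1]),g[2]];u,v=proj(c,p);print(n,round(u,1),round(v,1))
g=c["img"].mean(2);u,v=map(int,proj(c,[*(F0+D*(-.035)),.08]))
print("col scan through strip", [(r,int(g[r,u])) for r in range(max(0,v-60),min(420,v+50),3)])
E
```

```text
at [ 0.6825 -0.0142  0.1976] t 15.05 yaw -166.93 xyz [ 0.0008 -0.0012  0.0476] ang [0.08 0.01 0.07] F [-0.8  0.5  0.3] w 0.0
tcp in grinder [-0.0603  0.0008]
gripend 275.7 63.9
panel top mid 275.7 145.9
panelL 337.3 146.0
panelR 214.0 145.9
col scan through strip [(44, 191), (47, 190), (50, 187), (53, 185), (56, 174), (59, 163), (62, 72), (65, 25), (68, 28), (71, 44), (74, 167), (77, 167), (80, 167), (83, 167), (86, 168), (89, 166), (92, 169), (95, 169), (98, 169), (101, 168), (104, 169), (107, 168), (110, 171), (113, 169), (116, 167), (119, 169), (122, 66), (125, 66), (128, 106), (131, 73), (134, 74), (137, 76), (140, 0), (143, 10), (146, 11), (149, 5), (152, 73)]
```

The grip end appears at row 62–64, against 64 predicted for home, so the container is seated. Next I press the button.

Emit:
carry_out:
  motion:
    - {"xyz": [0,0,0.02],"angular": [0,0,0]}
    - {"xyz": [0,0,0.04],"angular": [0,0,0]}
    - {"xyz": [0,0,0.048],"angular": [0,0,0]}
    - {"xyz": [0,0,0.051],"angular": [0,0,0]}
    - {"xyz": [0,0,0.054],"angular": [0,0,0]}
    - {"xyz": [0,0,0.057],"angular": [0,0,0]}
    - {"xyz": [0,0,0.057],"angular": [0,0,0]}

```text
clock: 15.8
position: [0.682, -0.0156, 0.142]
ee_rot: [-0.113, 0.994, -0.0, 0.0]
ft_force: [-2.7, -1.6, 4.6]
grip_width: -0.0
grasp_force: 2.0
```

Emit:
carry_out:
  motion:
    - {"xyz": [0,0,0.002],"angular": [0,0,0]}
    - {"xyz": [0,0,0.004],"angular": [0,0,0]}
    - {"xyz": [0,0,0.004],"angular": [0,0,0]}

```text
clock: 16.1
position: [0.6822, -0.0155, 0.14]
ee_rot: [-0.113, 0.994, -0.001, 0.001]
ft_force: [-8.2, -3.4, 19.1]
grip_width: -0.001
grasp_force: 9.7
```

Emit:
carry_out:
  motion:
    - {"xyz": [0,0,-0.005],"angular": [0,0,0]}
    - {"xyz": [0,0,-0.005],"angular": [0,0,0]}
    - {"xyz": [0,0,-0.005],"angular": [0,0,0]}

```text
clock: 16.4
position: [0.6823, -0.0154, 0.1426]
ee_rot: [-0.113, 0.994, -0.0, 0.001]
ft_force: [0.1, -1.3, 4.0]
grip_width: 0.0
grasp_force: 1.8
```

Emit:
carry_out:
  motion:
    - {"xyz": [0,0,-0.002],"angular": [0,0,0]}
    - {"xyz": [0,0,-0.002],"angular": [0,0,0]}
    - {"xyz": [0,0,-0.002],"angular": [0,0,0]}

```text
clock: 16.7
position: [0.682, -0.0153, 0.1443]
ee_rot: [-0.113, 0.994, 0.0, 0.0]
ft_force: [2.6, -0.8, 2.2]
grip_width: 0.001
grasp_force: 1.4
```

Emit:
carry_out:
  motion:
    - {"xyz": [0,0,-0.002],"angular": [0,0,0]}
    - {"xyz": [0,0,-0.002],"angular": [0,0,0]}
    - {"xyz": [0,0,-0.002],"angular": [0,0,0]}

```text
clock: 17.0
position: [0.6817, -0.0152, 0.1462]
ee_rot: [-0.113, 0.994, 0.0, -0.0]
ft_force: [1.6, -0.2, 2.6]
grip_width: -0.0
grasp_force: 0.9
```

Emit:
carry_out:
  motion:
    - {"xyz": [0,0,-0.004],"angular": [0,0,0]}
    - {"xyz": [0,0,-0.004],"angular": [0,0,0]}
    - {"xyz": [0,0,-0.004],"angular": [0,0,0]}

```text
clock: 17.3
position: [0.6816, -0.0152, 0.1502]
ee_rot: [-0.113, 0.994, 0.0, -0.0]
ft_force: [-0.5, -0.9, -0.2]
grip_width: 0.0
grasp_force: 0.0
```

The force profile suggests full travel, but the shut fingertips (about 22 x 29 mm) could have bottomed on the ring instead of the button. To be sure, I press once more with a tilted edge that fits inside the ring and compare the stop heights.

Emit:
carry_out:
  motion:
    - {"xyz": [0,0,-0.015],"angular": [0,0,0]}
    - {"xyz": [-0.005,0,-0.015],"angular": [0,-6,0]}
    - {"xyz": [-0.011,0,-0.015],"angular": [0,-12,0]}
    - {"xyz": [-0.011,0,-0.004],"angular": [0,-12,0]}
    - {"xyz": [-0.011,0,0.002],"angular": [0,-12,0]}
    - {"xyz": [-0.011,0,0.005],"angular": [0,-12,0]}
    - {"xyz": [-0.011,0,0.007],"angular": [0,-12,0]}
    - {"xyz": [-0.011,0,0.007],"angular": [0,-12,0]}
    - {"xyz": [-0.011,0,0.007],"angular": [0,-12,0]}

```text
clock: 18.2
position: [0.6929, -0.0128, 0.1436]
ee_rot: [-0.113, 0.988, 0.012, 0.104]
ft_force: [-1.6, -2.5, 3.7]
grip_width: 0.001
grasp_force: 1.9
```

Emit:
carry_out:
  motion:
    - {"xyz": [0,0,0.002],"angular": [0,0,0]}
    - {"xyz": [0,0,0.003],"angular": [0,0,0]}
    - {"xyz": [0,0,0.003],"angular": [0,0,0]}

```text
clock: 18.5
position: [0.6933, -0.0126, 0.1414]
ee_rot: [-0.113, 0.988, 0.012, 0.104]
ft_force: [-6.8, -2.5, 11.4]
grip_width: -0.001
grasp_force: 5.6
```

Emit:
carry_out:
  motion:
    - {"xyz": [0,0,0.001],"angular": [0,0,0]}
    - {"xyz": [0,0,0.002],"angular": [0,0,0]}
    - {"xyz": [0,0,0.002],"angular": [0,0,0]}

```text
clock: 18.8
position: [0.6936, -0.0126, 0.1409]
ee_rot: [-0.113, 0.988, 0.011, 0.104]
ft_force: [-16.8, -4.3, 24.9]
grip_width: -0.002
grasp_force: 12.3
```

Both presses stop hard at about 0.139–0.140 m, so the button is at its full travel. Next I retract and check the container and button.

Emit:
carry_out:
  motion:
    - {"xyz": [0,0,-0.01],"angular": [0,0,0]}
    - {"xyz": [0,0,-0.03],"angular": [0,0,0]}
    - {"xyz": [0,0,-0.06],"angular": [0,0,0]}
    - {"xyz": [0.02,0,-0.1],"angular": [0,0,0]}
    - {"xyz": [0.05,0,-0.14],"angular": [0,0,0]}
    - {"xyz": [0.08,0,-0.16],"angular": [0,0,0]}
    - {"xyz": [0.12,0,-0.16],"angular": [0,8,0]}
    - {"xyz": [0.12,0,-0.16],"angular": [0,12,0]}
    - {"xyz": [0.12,0,-0.16],"angular": [0,12,0]}
    - {"xyz": [0.12,0,-0.16],"angular": [0,12,0]}
    - {"xyz": [0.12,0,-0.16],"angular": [0,12,0]}

```text
clock: 19.9
position: [0.5468, -0.0457, 0.2701]
ee_rot: [-0.114, 0.993, 0.0, 0.001]
ft_force: [0.2, -0.3, -0.4]
grip_width: -0.0
grasp_force: 0.0
```

```bash
python3 - <<'E'
from h import *
np.set_printoptions(precision=4,suppress=True)
rel([.6,0,.3],193)
c=camera("wrist");s=camera("scene");g=c["img"].mean(2)
# grip strip: bright pixels along the rectified strip (z=.08 plane), grinder frame
for y in(0,.003,-.003):
    xs=np.arange(-.18,-.095,.002);print(y,[int(g[int(round(v)),int(round(u))]) for u,v in (proj(c,[*(F0+D*(x+.1)+N*y),.08]) for x in xs)])
print("across",[int(g[int(round(v)),int(round(u))]) for u,v in (proj(c,[*(F0+D*(-.035)+N*y),.08]) for y in np.arange(-.02,.021,.002))])
def org(c,uv,r):
    u0,v0=int(uv[0])-r,int(uv[1])-r;h=cv2.cvtColor(np.ascontiguousarray(c["img"][max(v0,0):v0+2*r,u0:u0+2*r]),cv2.COLOR_RGB2HSV)
    y,x=np.nonzero((h[...,0]<20)&(h[...,1]>150)&(h[...,2]>130));return x.mean()+u0,y.mean()+max(v0,0)
b=org(s,(274,185),14);print("button scene",b,"before 274.28,184.80")
E
```

```text
at [ 0.5468 -0.0457  0.2701] t 19.9 yaw -166.92 xyz [-0.0622  0.0325 -0.0298] ang [0.03 0.09 0.08] F [ 0.2 -0.3 -0.4] w -0.0
0 [69, 70, 44, 2, 4, 0, 2, 0, 3, 23, 24, 7, 117, 113, 113, 111, 111, 111, 109, 110, 110, 110, 111, 109, 111, 110, 113, 47, 2, 6, 5, 2, 4, 2, 2, 2, 3, 3, 2, 3, 4, 1, 3]
0.003 [143, 146, 130, 0, 3, 0, 2, 2, 1, 11, 19, 15, 90, 87, 94, 78, 60, 60, 63, 65, 60, 58, 57, 66, 63, 57, 58, 15, 3, 4, 4, 1, 1, 3, 3, 4, 4, 1, 2, 5, 2, 2, 0]
-0.003 [72, 71, 55, 1, 0, 4, 2, 3, 0, 7, 14, 12, 116, 112, 112, 111, 111, 111, 111, 110, 113, 111, 111, 111, 111, 108, 111, 48, 14, 14, 13, 14, 8, 10, 6, 9, 5, 4, 9, 4, 7, 6, 6]
across [5, 2, 4, 4, 3, 6, 6, 6, 19, 110, 109, 114, 12, 3, 16, 15, 16, 16, 16, 16, 16]
button scene (np.float64(274.375), np.float64(184.91666666666666)) before 274.28,184.80
```

Two separate rigid stops under force, the grip position within about 1–2 mm of home (calibration error) and the button centroid back at its starting pixel all agree. I'm handing in.

```bash
python3 -c "
from workcell import *
print(hand_in())"
```

```text
the job is handed in; nothing more can be done
None
```

I handed the job in with the container seated in the bay, the start button pressed fully down and back up, and the arm clear; these are my own readings (contact forces and camera measurements), as the hand-in returned no verdict.

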